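# Stroke-test a bent safety touch edge

### The job

Test the rubber-topped safety edge lying on the desk: with the fingertips, lightly press the rubber bar down at the end beside the terminal box, then stroke along it, round the bend, to the plain far end, keeping it pressed a little all the way without letting it come up in between. Then lift off so that the bar springs back, leaving the unit where it lies. Press gently, pick nothing up, and leave the other things on the desk alone.

Things in the scene. Friction and masses are not known exactly. Their poses are not given: they have to be found in the camera images.
- safety_edge: Loose 1.75 kg L-shaped unit: aluminium channel 34 mm wide, 20 high, two 90 mm legs at a right angle, with a black rubber bar 22 wide, flat top 38 above the desk. Grey terminal box (36 x 40, 23 high) on one leg's end; plain cap on the other. Origin: underside, midway between the bar's ends; bend at x = -64 mm, box leg from there to (+x, +y), plain leg to (+x, -y), each 45 degrees off x.
- touch_bar (a joint): How far the rubber bar is pressed straight down into the channel, in m: 0 up (at rest), 0.012 at its stop. The whole bar goes down together wherever it is pressed and springs back: about 2.5 N to start, 8.5 N at the stop. About 5 mm down is a good light stroke.
- bar_start (a point): Centre line of the bar's top at rest, 12 mm from the bar's end beside the terminal box (where the stroke begins); 38 mm above the desk. It does not go down with the bar.
- bar_mid1 (a point): Centre line of the bar's top at rest, on the terminal-box leg, 40 mm from the bend.
- bar_corner (a point): Centre line of the bar's top at rest, at the bend.
- bar_mid2 (a point): Centre line of the bar's top at rest, on the plain leg, 40 mm from the bend.
- bar_end (a point): Centre line of the bar's top at rest, 12 mm from the bar's plain far end (where the stroke finishes).
- lamp (a point): Head of the white lamp that stands on the key machine to the left of the work: fixed, some 150 mm across, top about 0.46 m above the desk; the machine below it is 0.21 m high. An obstacle on the way: pass it between it and the robot, folded close to the base.
- padlock: Small brass padlock lying flat in the crook of the L, 43 x 37 x 13 mm, origin under its centre. Bystander.
- fob: Black car key fob lying towards the right, 63 x 51 x 13 mm, origin under its centre. Bystander.
- copper: Copper test bar lying outside the L along its plain leg, 26 x 76 x 14 mm, origin under its centre. Bystander.
- screwdriver: Screwdriver with amber handle, 159 x 28 x 25 mm, lying in front of the right-hand machine, its handle away from the robot, origin under its centre. Bystander.

How it is judged:
By the outcome, as a careful person would: the job done as asked, in the order asked, and still so for the second after the job is handed in, with the robot touching nothing.
It also fails if it takes over 38 s, if anything falls off the work surface, if the arm or the gripper's body presses on something with over 40 N, if the wrist force passes 120 N, or if a joint passes its speed limit or range.

### The arm

A 7-joint arm with a two-finger parallel gripper is mounted at the origin on a cart in front of the work surface, level with it; the furniture and walls round the work are solid. World frame = base frame: x ahead of the robot, y to its left, z up, the work surface at z = 0. Lengths are in m, angles in rad, forces in N, time in s.
With the tool pointing down it reaches from about 0.425 to 0.95 m from the base axis. Payload 4.7 kg.
Tool frame: the origin (TCP) lies on the centre line of the jaws, within the pads' length; the fingertips stand robot.nose_length ahead of it and the grasp point (between the pads) lies 8 mm behind it (robot.nose_length is the distance from the TCP to the fingertips, in m); z points along the fingers, y is the line along which they close (so a half turn about z gives the same grasp; the last joint's range is limited). The gripper opens to 85 mm and grips with 20 to 120 N. Pads are 22 mm wide; open, the fingers measure 114 mm over their backs; the gripper's body (76 mm by 85 mm) begins 54 mm behind the grasp point. The pads swing forward as they close: fully open they stand 13 mm farther back than shut.
Start: joints at [-1.315, 0.469, -0.049, 1.532, 0.024, 1.141, -0.082], TCP at [0.19, 0.648, 0.242] pointing down, gripper open.
Joint ranges: [-2.59, 2.59], [-0.33, 1.99], [-1.39, 1.29], [0.1, 2.45], [-1.04, 4.18], [0.21, 1.99], [-2.66, 2.66]. Speed limits (rad/s): [2.57, 2.57, 3.14, 3.14, 3.14, 3.14, 3.14].

### API

Orientations are given as [roll, pitch, yaw] about the fixed x, y, z axes, in that order (R = Rz(yaw) Ry(pitch) Rx(roll)).
In Python, from plant import robot gives the robot as it stands. Calls block until the motion is done:
- robot.goto(position, orientation): joint-space move of the TCP to a pose.
- robot.move_straight(position, vel=0.15, attitude=None, contact_N=None): straight line of the TCP; attitude=None keeps the orientation; vel is the mean speed in m/s. With contact_N (N) it stops when the force on the tool has changed by that much, and returns True; else False.
- robot.move_joints(angles): joint-space move.
- robot.grip(opening, strength=None): opening from 0.0 (shut) to 1.0 (fully open); strength is the grip in N (None keeps the last); returns when the fingers have stopped.
- robot.sleep(seconds).
- robot.inverse_kinematics(position, orientation): joint angles nearest the present ones, or None.
- robot.sense(): the state.
- robot.grab_frame(name): name is "scene" or "side" or "wrist"; returns a dict with "image" (480x640x3 uint8, red, green, blue), "range_z" (480x640 float32, m along the optical axis (not along the pixel's ray), 0 where there is no reading), "fx", "fy", "cx", "cy" (pixels), "dist_coeffs" ([k1, k2, p1, p2, k3] as OpenCV has them; the pictures are not rectified), "R" (3x3) and "t" (3): a world point X has camera coordinates R X + t. Camera axes: x right, y down, z forward; pixel columns grow to the right and rows downward; lengths in m; the calibration is good to about 2 mm. A picture is of the moment at which its call begins.
A pose or a line that the arm cannot do raises robot.IKError and nothing moves.
- robot.close_job(): hands the job in; it is judged then, once.
The state is a dict: "t": time; "joint_pos": joint angles; "joint_velocities": joint speeds; "effort": joint torques, N m; "tcp_pos": TCP position; "tcp_rot": TCP orientation; "wrist_force": force on the tool from outside, world axes, zero at the start; "torque": the same for the moment, N m; "opening": opening from 0.0 (shut) to 1.0 (fully open); "gripper_force": force on a finger pad.
Only numpy, scipy, OpenCV 4.12 (cv2) and the standard library are available. Lean on these libraries where they do the work, as an engineer would, in place of code of your own. Each camera call takes 0.05 s, during which the arm holds its last target. There are 200 camera calls.

## Working session

There is one attempt and no reset: what is moved stays moved. The work goes in short steps, each a Python script; the robot and the scene stay as the last script left them, time stands still between calls to the robot, and variables do not carry over. Pictures are saved under pics/ and viewed, at most 10 in all, crops included, and the job is handed in when it is done.

```bash
ls; mkdir -p pics
python3 - <<'E'
from plant import robot
import cv2,numpy as np,pickle
s=robot.sense();print({k:np.round(v,3) for k,v in s.items()},robot.nose_length)
for n in("scene","side"):
    f=robot.grab_frame(n);pickle.dump(f,open(f'{n}.pkl','wb'));cv2.imwrite(f'pics/{n}.png',f['image'][:,:,::-1])
    print(n,f['fx'],f['dist_coeffs'],-f['R'].T@f['t'],f['R'][2])
E
```

```text
pics
{'t': np.float64(0.0), 'joint_pos': array([-1.315,  0.469, -0.049,  1.534,  0.024,  1.141, -0.082]), 'joint_velocities': array([ 0.001, -0.002,  0.003, -0.001, -0.   ,  0.001, -0.   ]), 'effort': array([-0.0000e+00, -5.1031e+01, -4.7000e-02, -2.3771e+01,  1.1000e-02,
        7.0000e-03,  0.0000e+00]), 'tcp_pos': array([0.189, 0.647, 0.241]), 'tcp_rot': array([-3.14 ,  0.   ,  2.857]), 'wrist_force': array([-0.11 ,  0.46 , -0.584]), 'torque': array([ 0.013,  0.054, -0.026]), 'gripper_force': np.float64(0.0), 'opening': np.float64(1.0)} 0.011
scene 459.01486244957533 [-0.02022523  0.          0.          0.          0.        ] [-0.07382102 -0.78962868  1.01739828] [ 0.5240968   0.50556093 -0.68536901]
side 433.05020136463787 [0.01511968 0.         0.         0.         0.        ] [0.65510965 0.30273222 1.20111263] [-0.14716354 -0.47361576 -0.86834959]
```

View pics/scene.png

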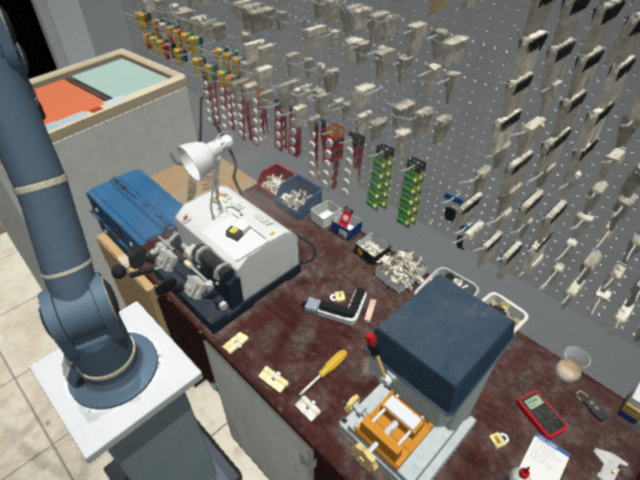

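View pics/side.png

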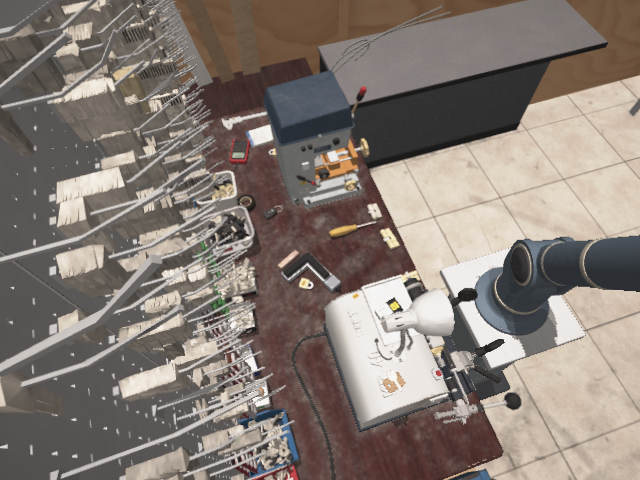

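The scene view shows the L near (340,305), with its grey box at about (312,304). The side view shows it near (312,270), with the robot and lamp to the right and below. I'll enlarge both.

Run:
```python
import cv2,pickle,numpy as np
a=pickle.load(open('scene.pkl','rb'))['image'][275:335,290:390,::-1]
b=pickle.load(open('side.pkl','rb'))['image'][240:300,265:365,::-1]
# rows stacked, scale 5 -> 500x600
cv2.imwrite('pics/crop.png',np.vstack([cv2.resize(x,None,fx=5,fy=5,interpolation=cv2.INTER_CUBIC) for x in(a,b)]))
```

```text
(no output)
```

View pics/crop.png

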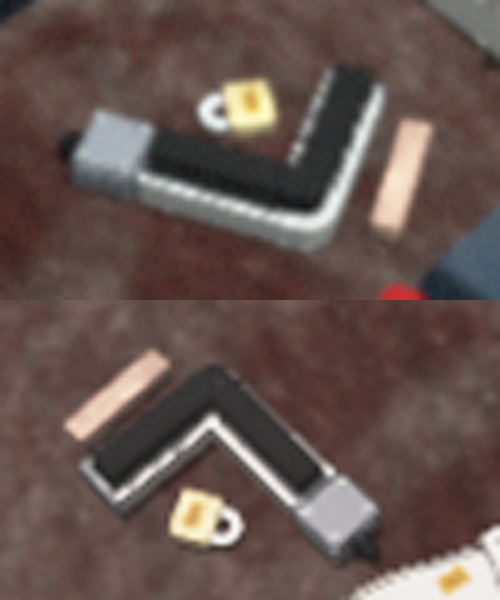

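The crops give, in the side view, the bar's bend at about (213,390), its plain end at (103,470) and its box end at (313,480). Next I'll fit the pose and measure the lamp.

```bash
cat > h.py <<'E'
import cv2,pickle,numpy as np
def ray(f,uv):
    K=np.array([[f['fx'],0,f['cx']],[0,f['fy'],f['cy']],[0,0,1]])
    p=cv2.undistortPoints(np.array([[uv]],float),K,np.array(f['dist_coeffs']))[0,0]
    return np.array([p[0],p[1],1.])
def onz(f,uv,z):
    d=f['R'].T@ray(f,uv);c=-f['R'].T@f['t'];return c+d*(z-c[2])/d[2]
def depth(f,uv):
    return f['R'].T@(ray(f,uv)*f['range_z'][int(round(uv[1])),int(round(uv[0]))]-f['t'])
def proj(f,X):
    K=np.array([[f['fx'],0,f['cx']],[0,f['fy'],f['cy']],[0,0,1]])
    return cv2.projectPoints(np.array(X,float).reshape(-1,3),cv2.Rodrigues(f['R'])[0],f['t'],K,np.array(f['dist_coeffs']))[0][:,0]
E
python3 - <<'E'
from h import *
s=pickle.load(open('side.pkl','rb'));c=pickle.load(open('scene.pkl','rb'))
cs=lambda x,y:(265+x/5-.4,240+(y-300)/5-.4)
cc=lambda x,y:(290+x/5-.4,275+y/5-.4)
for n,p in dict(outer=(213,367),inner=(212,412),mid=(213,390),plain=(103,470),box=(313,480),boxtop=(340,505)).items():
    u=cs(*p);print(n,onz(s,u,.038).round(4),depth(s,u).round(4))
for n,p,z in(('padlock',(205,520),.013),('copper',(117,394),.014)):print(n,onz(s,cs(*p),z).round(3))
for n,p in dict(box=(120,135),padlock=(250,105),plain=(355,75),barmid=(230,165)).items():print('sc',n,depth(c,cc(*p)).round(3))
for n,p in dict(lamp=(432,312),lamp2=(395,318),mtl=(330,297),mtr=(405,275),mbr=(455,395),knob=(466,295)).items():print('lamp',n,depth(s,p).round(3))
for n,p in dict(lamp=(195,158),lampt=(222,137),m1=(177,210),m2=(297,245),m3=(235,275)).items():print('lampsc',n,depth(c,p).round(3))
E
```

```text
outer [ 0.5262 -0.318   0.038 ] [ 0.5257 -0.3204  0.0336]
inner [ 0.5357 -0.2886  0.038 ] [ 0.5343 -0.2955  0.0245]
mid [ 0.5308 -0.3028  0.038 ] [ 0.5307 -0.3031  0.0375]
plain [ 0.6085 -0.272   0.038 ] [ 0.6083 -0.2745  0.0331]
box [ 0.492  -0.2263  0.038 ] [ 0.4912 -0.229   0.032 ]
boxtop [ 0.482  -0.2058  0.038 ] [ 0.4797 -0.2124  0.0228]
padlock [ 0.558 -0.233  0.013]
copper [ 0.585 -0.331  0.014]
sc box [ 0.489 -0.212  0.023]
sc padlock [ 0.562 -0.243  0.014]
sc plain [ 0.603 -0.283  0.039]
sc barmid [ 0.506 -0.28   0.043]
lamp lamp [0.388 0.089 0.442]
lamp lamp2 [0.455 0.075 0.432]
lamp mtl [ 0.501 -0.173  0.002]
lamp mtr [ 0.266 -0.163  0.019]
lamp mbr [0.298 0.201 0.074]
lamp knob [ 0.194 -0.     0.177]
lampsc lamp [0.36  0.046 0.428]
lampsc lampt [0.457 0.073 0.432]
lampsc m1 [ 0.455  0.437 -0.014]
lampsc m2 [ 0.542 -0.092  0.122]
lampsc m3 [ 0.336 -0.083  0.149]
```

The bar's points are consistent: both legs measure about 85 mm, the bar top is at z ≈ 0.038 and the legs are near a right angle. The lamp is at about (0.41, 0.07). I'll fit the arm's kinematics so I can plan a folded swing.

Run:
```python
from plant import robot
import numpy as np
from scipy.optimize import least_squares
D=[]
for p in [(.19,.648,.242),(.15,.5,.3),(.2,.7,.1),(.1,.6,.4),(.25,.75,.2),(.3,.5,.3)]:
  for o in [(np.pi,0,2.857),(np.pi,0,2.2)]:
    q=robot.inverse_kinematics(p,o)
    if q is not None:D.append((np.array(q),p))
def fk(x,q):
    h,a,b,c,d,e=x
    A=q[1];B=A+q[3];C=B+q[5]
    r=a*np.sin(A)+b*np.cos(A)+c*np.sin(B)+d*np.cos(B)+e*np.sin(C)
    return r,h+a*np.cos(A)-b*np.sin(A)+c*np.cos(B)-d*np.sin(B)+e*np.cos(C)
def res(x):
    return np.concatenate([[fk(x,q)[0]-np.hypot(p[0],p[1]),fk(x,q)[1]-p[2]] for q,p in D])
s=least_squares(res,[.3,.4,0,.4,0,.2]);print(s.x.round(3),abs(s.fun).max(), len(D))
for q,p in D:print(p,q.round(2))
for w in [(.6,-.25),(.492,-.226),(.53,-.303)]:
  for yaw in np.arange(-3,3.2,.6):
    q=robot.inverse_kinematics((*w,.15),(np.pi,0,yaw));print(w,yaw.round(2),None if q is None else np.round(q,2))
```

```text
[-0.752  0.551  0.     0.468 -0.002 -0.697] 0.0015539063974703282 12
(0.19, 0.648, 0.242) [-1.31  0.47 -0.05  1.53  0.02  1.14 -0.08]
(0.19, 0.648, 0.242) [-1.41  0.47  0.09  1.54 -0.05  1.14 -0.68]
(0.15, 0.5, 0.3) [-1.3   0.17 -0.07  1.81  0.01  1.16 -0.09]
(0.15, 0.5, 0.3) [-1.42  0.17  0.07  1.82 -0.01  1.15 -0.72]
(0.2, 0.7, 0.1) [-1.32  0.68 -0.04  1.51  0.03  0.95 -0.09]
(0.2, 0.7, 0.1) [-1.4   0.68  0.08  1.52 -0.06  0.94 -0.67]
(0.1, 0.6, 0.4) [-1.42  0.27 -0.07  1.47  0.02  1.41 -0.21]
(0.1, 0.6, 0.4) [-1.53  0.27  0.07  1.47 -0.02  1.4  -0.83]
(0.25, 0.75, 0.2) [-1.29  0.69 -0.03  1.25  0.02  1.2  -0.03]
(0.25, 0.75, 0.2) [-1.36  0.69  0.11  1.25 -0.07  1.2  -0.62]
(0.3, 0.5, 0.3) [-1.09  0.27 -0.01  1.68  0.    1.18  0.18]
(0.3, 0.5, 0.3) [-1.2   0.27  0.13  1.69 -0.04  1.18 -0.44]
(0.6, -0.25) -3.0 [-0.15  0.6   0.71  1.72 -0.46  0.99  2.44]
(0.6, -0.25) -2.4 [ 0.97  0.73 -0.99  1.65  0.66  1.14  2.11]
(0.6, -0.25) -1.8 [-0.36  0.78  1.11  1.73 -0.77  1.13 -2.39]
(0.6, -0.25) -1.2 [-0.36  0.78  1.11  1.73 -0.77  1.13 -1.79]
(0.6, -0.25) -0.6 [-0.36  0.78  1.11  1.73 -0.7
[... 1087 characters left out ...]
9]
(0.53, -0.303) -3.0 [ 0.77  0.49 -0.43  1.77  0.25  0.93  1.95]
(0.53, -0.303) -2.4 [ 1.02  0.59 -0.81  1.75  0.49  1.01  2.34]
(0.53, -0.303) -1.8 [-0.28  0.71  1.11  1.83 -0.73  1.08 -2.26]
(0.53, -0.303) -1.2 [-0.28  0.71  1.11  1.83 -0.73  1.08 -1.66]
(0.53, -0.303) -0.6 [-0.18  0.61  0.92  1.82 -0.57  1.   -1.2 ]
(0.53, -0.303) 0.0 [-0.11  0.56  0.79  1.82 -0.48  0.96 -0.68]
(0.53, -0.303) 0.6 [-0.11  0.56  0.79  1.82 -0.48  0.96 -0.08]
(0.53, -0.303) 1.2 [-0.08  0.55  0.75  1.82 -0.45  0.95  0.49]
(0.53, -0.303) 1.8 [-0.05  0.53  0.69  1.82 -0.41  0.94  1.06]
(0.53, -0.303) 2.4 [-0.05  0.54  0.7   1.82 -0.42  0.94  1.66]
(0.53, -0.303) 3.0 [-0.23  0.65  1.01  1.83 -0.64  1.03  2.46]
```

Run:
```python
from plant import robot
import cv2,numpy as np,pickle
robot.move_joints([-1.315,-.2,0,1.4,0,1.4,0]);s=robot.sense();print(s['t'],s['tcp_pos'].round(3),s['wrist_force'].round(1))
robot.move_joints([-1.0,-.33,0,.6,0,.35,0]);s=robot.sense();print(s['t'],s['tcp_pos'].round(3))
robot.move_joints([.5,-.33,0,.6,0,.35,0]);s=robot.sense();print(s['t'],s['tcp_pos'].round(3))
robot.move_joints([.5,-.2,0,1.5,0,1.5,0]);s=robot.sense();print(s['t'],s['tcp_pos'].round(3),s['wrist_force'].round(1))
q=robot.inverse_kinematics((.5,-.26,.27),(np.pi,0,1.1));print(q)
if q is not None: robot.move_joints(q)
robot.grip(0.0)
s=robot.sense();print(s['t'],s['tcp_pos'].round(3),s['tcp_rot'].round(3),s['wrist_force'].round(1))
f=robot.grab_frame('wrist');pickle.dump(f,open('wrist.pkl','wb'));cv2.imwrite('pics/wrist.png',f['image'][:,:,::-1])
```

```text
1.9083 [0.162 0.452 0.695] [ 0.5 -0.2  0. ]
4.8417 [0.099 0.077 1.451]
6.45 [ 0.082 -0.093  1.452]
9.5083 [ 0.365 -0.247  0.628] [ 0.  -0.3  0.3]
[ 0.45890922  0.26524733 -0.06665894  1.76619333  0.01948851  1.11078947
 -0.08487427]
11.7 [ 0.5  -0.26  0.27] [-3.142  0.     1.1  ] [ 0.7 -0.4 -1.2]
```

View pics/wrist.png

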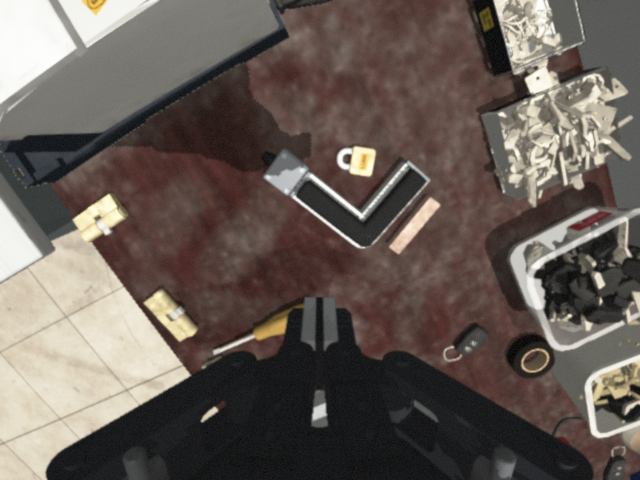

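The wrist view shows the L with its box at (288,172), bend near (365,238) and plain end near (413,175). The way to it is clear. I'll overlay the estimated model on a crop as a check.

```bash
cat >> h.py <<'E'
def model(x,y,yaw):
    c,s=np.cos(yaw),np.sin(yaw);R=np.array([[c,-s],[s,c]])
    k=2**-.5;b=np.array([-.09*k,0]);d1=np.array([k,k]);d2=np.array([k,-k])
    W=lambda p,z:np.r_[R@p+[x,y],z]
    n1=np.array([-k,k]);n2=np.array([-k,-k]) # outward normals
    P=dict(start=W(b+.078*d1,.038),mid1=W(b+.04*d1,.038),corner=W(b,.038),mid2=W(b+.04*d2,.038),end=W(b+.078*d2,.038))
    out=[W(b+.09*d1+.011*n1,.038),W(b-.0110*d1*1-.011*d2,.038),W(b+.09*d2+.011*n2,.038),
         W(b+.09*d2-.011*n2,.038),W(b+.011*(d1+d2),.038),W(b+.09*d1-.011*n1,.038)]
    return P,np.array(out)
E
python3 - <<'E'
from h import *
f=pickle.load(open('wrist.pkl','rb'))
yaw=np.deg2rad(69.3);bend=np.array([.5308,-.3028]);o=bend+.0636*np.array([np.cos(yaw),np.sin(yaw)])
P,out=model(*o,yaw);print(o,{k:v.round(3) for k,v in P.items()})
uv=proj(f,out);x0,y0=250,130
im=cv2.resize(f['image'][130:260,250:450,::-1],None,fx=4,fy=4,interpolation=cv2.INTER_CUBIC)
raw=im.copy()
cv2.polylines(im,[np.int32((uv-[x0,y0]+.5)*4)],True,(0,255,0),1)
g=pickle.load(open('side.pkl','rb'))
im2=cv2.resize(g['image'][240:300,265:365,::-1],None,fx=4,fy=4,interpolation=cv2.INTER_CUBIC)
cv2.polylines(im2,[np.int32((proj(g,out)-[265,240]+.5)*4)],True,(0,255,0),1)
im[:240,400:]=im2
cv2.imwrite('pics/ov.png',im)
E
```

```text
[ 0.553281   -0.24330576] {'start': array([ 0.499, -0.232,  0.038]), 'mid1': array([ 0.514, -0.266,  0.038]), 'corner': array([ 0.531, -0.303,  0.038]), 'mid2': array([ 0.567, -0.286,  0.038]), 'end': array([ 0.602, -0.271,  0.038])}
```

View pics/ov.png

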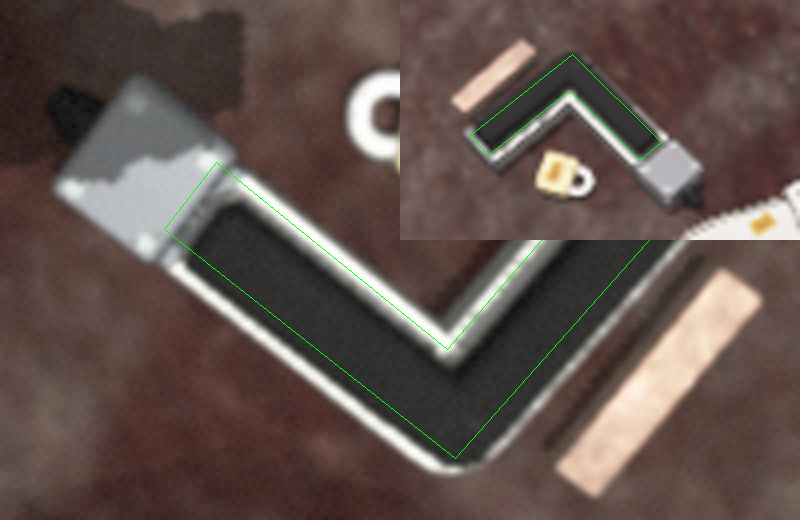

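The overlay is off by about 3 px at the box end in the wrist view. I'll refine the pose with a dark-mask fit over both views.

```bash
cat > fit.py <<'E'
from h import *
from scipy.optimize import minimize
F=[(pickle.load(open('wrist.pkl','rb')),(270,130,180,130),6),(pickle.load(open('side.pkl','rb')),(265,240,100,60),6)]
def mask(im):
    h=im.astype(int);return ((h.max(2)<75)&(h.max(2)-h.min(2)<22)).astype(np.float32)
T=[]
for f,(x,y,w,h),k in F:
    im=cv2.resize(f['image'][y:y+h,x:x+w],None,fx=k,fy=k,interpolation=cv2.INTER_CUBIC)
    m=mask(im);n,l,st,_=cv2.connectedComponentsWithStats(cv2.morphologyEx(m.astype(np.uint8),cv2.MORPH_OPEN,np.ones((9,9))))
    # component containing model centre of box leg
    T.append([f,x,y,k,l,m.shape])
yaw0=np.deg2rad(69.3);o0=np.array([.5533,-.2433])
P,_=model(*o0,yaw0)
for t in T:
    f,x,y,k,l,s=t;u=np.int32((proj(f,P['corner'])[0]-[x,y]+.5)*k);t[4]=cv2.GaussianBlur((l==l[u[1],u[0]]).astype(np.float32),(0,0),2)
def rend(t,p):
    f,x,y,k,l,s=t;_,o=model(*p);r=np.zeros(s,np.float32)
    lo=o.copy();lo[:,2]=.020
    a,b=[(proj(f,q)-[x,y]+.5)*k-.5 for q in(o,lo)]
    fill=lambda q:cv2.fillPoly(r,[np.int32(np.round(q*16))],1,shift=4)
    fill(a)
    for i in range(6):
        j=(i+1)%6;fill(np.array([a[i],a[j],b[j],b[i]]))
    return cv2.GaussianBlur(r,(0,0),2)
def cost(v,ts):
    p=(o0[0]+v[0]*.01,o0[1]+v[1]*.01,yaw0+v[2]*.1)
    return sum((abs(rend(t,p)-t[4])).sum()/t[4].sum() for t in ts)
for ts in(T[:1],T[1:],T):
    r=minimize(cost,[0,0,0],args=(ts,),method='Nelder-Mead',options=dict(initial_simplex=[[0,0,0],[.6,0,0],[0,.6,0],[0,0,.6]]))
    p=(o0+r.x[:2]*.01).tolist()+[yaw0+r.x[2]*.1];print(np.round(p,4),np.rad2deg(p[2]).round(1),r.fun)
V=[]
for t in T:
    f,x,y,k,l,s=t;c=np.dstack([np.uint8(l*255)]*3);cv2.polylines(c,[np.int32((proj(f,model(*p)[1])-[x,y]+.5)*k)],True,(0,255,0),1);V.append(cv2.resize(c,(400,int(400*s[0]/s[1]))))
V[1]=cv2.copyMakeBorder(V[1],0,V[0].shape[0]-V[1].shape[0],0,0,0)
cv2.imwrite('pics/fit.png',np.hstack(V))
np.save('pose.npy',p)
E
python3 fit.py
```

```text
[ 0.5526 -0.2523  1.1995] 68.7 0.18288211524486542
[ 0.5514 -0.2534  1.2079] 69.2 0.21734781563282013
[ 0.552  -0.2519  1.1911] 68.2 0.40271857380867004
```

View pics/fit.png

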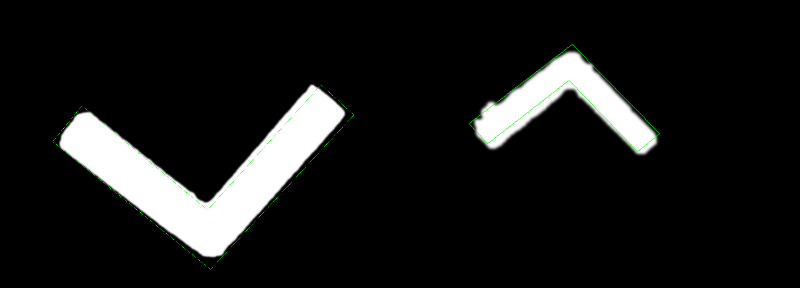

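Both visible ends fall slightly short of the model, probably because they are rounded. I'll check independently with the depth data, using points at bar-top height.

Run:
```python
from h import *
from scipy.optimize import least_squares
for n,(x,y,w,h) in(('wrist',(270,130,180,130)),('side',(265,240,100,60)),('scene',(300,280,75,45))):
    f=pickle.load(open(n+'.pkl','rb'))
    v,u=np.mgrid[y:y+h,x:x+w];uv=np.stack([u.ravel(),v.ravel()],1).astype(float)
    K=np.array([[f['fx'],0,f['cx']],[0,f['fy'],f['cy']],[0,0,1]])
    d=f['range_z'][v.ravel(),u.ravel()]
    p=cv2.undistortPoints(uv[:,None],K,np.array(f['dist_coeffs']))[:,0]
    X=(np.c_[p,np.ones(len(p))]*d[:,None]-f['t'])@f['R']
    tab=X[(abs(X[:,2])<.01)&(d>0)]
    near=np.hypot(X[:,0]-.552,X[:,1]+.248)<.1
    B=X[near&(d>0)&(X[:,2]>.031)&(X[:,2]<.048)]
    print(n,'desk z',np.median(tab[:,2]).round(4),'bar z',np.percentile(B[:,2],[10,50,90]).round(4),len(B))
    k=2**-.5
    def res(q,B=B):
        c,s=np.cos(q[2]),np.sin(q[2]);L=(B[:,:2]-q[:2])@np.array([[c,-s],[s,c]])
        # distance from the two centreline segments of the bar
        b=np.array([-.0636,0]);o=[]
        for dd in((k,k),(k,-k)):
            t=np.clip((L-b)@np.array(dd),-.011,.079);o.append(np.linalg.norm(L-b-t[:,None]*dd,axis=1))
        return np.maximum(np.min(o,0),0)
    r=least_squares(res,[.552,-.248,1.2],loss='soft_l1',f_scale=.01)
    print(r.x.round(4),np.rad2deg(r.x[2]).round(1),'rms',np.sqrt(np.mean(res(r.x)**2)).round(4))
    q=np.array(r.x);c,s=np.cos(q[2]),np.sin(q[2]);L=(B[:,:2]-q[:2])@np.array([[c,-s],[s,c]])-[-.0636,0]
    for nm,dd,nn in(('box',(k,k),(k,-k)),('plain',(k,-k),(k,k))):
        t=L@dd;e=L@nn;m=(t>.025)&(abs(e)<.02);print(nm,'along',np.percentile(t[abs(e)<.012],[98]).round(4),'across',np.percentile(e[m],[3,50,97]).round(4))
```

```text
wrist desk z -0.0006 bar z [0.0352 0.0369 0.0381] 3285
[ 0.5523 -0.2504  1.2126] 69.5 rms 0.0063
box along [0.0855] across [-0.0113 -0.0006  0.0092]
plain along [0.0855] across [-0.0113 -0.0005  0.009 ]
side desk z -0.0001 bar z [0.0342 0.0372 0.0405] 404
[ 0.5509 -0.2475  1.2158] 69.7 rms 0.0066
box along [0.0858] across [-0.0122 -0.001   0.0094]
plain along [0.0855] across [-0.0122 -0.0006  0.0093]
scene desk z -0.0002 bar z [0.0335 0.037  0.0397] 454
[ 0.5498 -0.2556  1.2098] 69.3 rms 0.0068
box along [0.0867] across [-0.0103 -0.001   0.0113]
plain along [0.0874] across [-0.0109 -0.0007  0.0105]
```

The depth fits agree to about 3 mm with a yaw near 69.5°, and both bar height and width match the given sizes. Now I'll approach, find the contact height, press 5 mm and stroke.

```bash
cat > go.py <<'E'
from plant import robot
from h import *
yaw=1.213;o=np.array([.5514,-.2514])
b=o-.0636*np.array([np.cos(yaw),np.sin(yaw)])
d1=np.array([np.cos(yaw+np.pi/4),np.sin(yaw+np.pi/4)]);d2=np.array([np.cos(yaw-np.pi/4),np.sin(yaw-np.pi/4)])
def S(tag):
    s=robot.sense();print(tag,round(float(s['t']),2),s['tcp_pos'].round(4),s['wrist_force'].round(2));return s
st=b+.080*d1
robot.goto((*st,.11),(np.pi,0,1.1));robot.sleep(.3)
s0=S('above')
robot.move_straight((*st,.062),vel=.08);robot.sleep(.3);s0=S('near')
hit=robot.move_straight((*st,.042),vel=.015,contact_N=2.0);s=S('contact %s'%hit)
zc=s['tcp_pos'][2]
if not hit or not .045<zc<.053:
    print('unexpected');robot.move_straight((*st,.11));raise SystemExit
z=zc-.005
robot.move_straight((*st,z),vel=.02);robot.sleep(.2);s=S('pressed')
for n,p in(('mid1',b+.04*d1),('corner',b),('mid2',b+.04*d2),('end',b+.080*d2)):
    robot.move_straight((*p,z),vel=.04);s=S(n)
    f=s['wrist_force'][2]-s0['wrist_force'][2]
    if f<3.5:z-=.001
    if f>7.5:z+=.001
    print('dF',f.round(2),'z',z.round(4))
robot.sleep(.2)
robot.move_straight((*p,.15),vel=.08);robot.sleep(.3);S('lifted')
f=robot.grab_frame('wrist');pickle.dump(f,open('after.pkl','wb'));cv2.imwrite('pics/after.png',f['image'][:,:,::-1])
f=robot.grab_frame('side');cv2.imwrite('pics/after.png',np.hstack([cv2.resize(f['image'][220:310,245:365,::-1],(400,300)),cv2.resize(pickle.load(open('after.pkl','rb'))['image'][:,:,::-1],(400,300))]))
E
python3 go.py
```

```text
above 12.74 [ 0.4968 -0.2388  0.1114] [-0.1  -0.33  0.21]
near 13.79 [ 0.4962 -0.2383  0.0624] [0.97 0.66 0.07]
contact True 14.68 [ 0.4959 -0.2381  0.0481] [ 0.16 -0.97  3.76]
pressed 15.28 [ 0.4959 -0.2382  0.0432] [-1.39  0.13  5.19]
mid1 16.43 [ 0.5119 -0.273   0.0428] [-0.9   2.21  5.98]
dF 5.91 z 0.0431
corner 17.57 [ 0.5286 -0.3094  0.0428] [-0.84  2.59  5.54]
dF 5.47 z 0.0431
mid2 18.73 [ 0.5641 -0.2954  0.0429] [-2.95 -0.69  5.95]
dF 5.87 z 0.0431
end 19.88 [ 0.6005 -0.279   0.0429] [-3.75 -1.54  5.2 ]
dF 5.13 z 0.0431
lifted 21.86 [ 0.6019 -0.2778  0.1498] [ 0.08 -0.37 -0.3 ]
```

View pics/after.png

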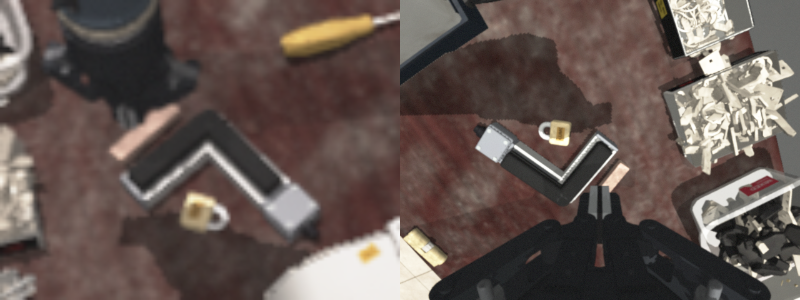

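The picture after the stroke shows the unit, padlock and copper bar where they were, and the fingers clear. The upward force stayed at 5–6 N along the whole stroke and fell to zero after lift-off.

```bash
python3 -c "
from plant import robot
print(robot.close_job())"
```

```text
the job is handed in; nothing more can be done
None
```

I pressed the safety edge about 5 mm at the box end, stroked it round the bend to the plain end at a steady 5–6 N, lifted off and handed the job in at about 22 s, with the unit and its neighbours apparently unmoved in the last pictures.

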